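Slide the masala tin through the gap to the batten

ROBOT

A 6-joint arm with a two-finger parallel gripper is mounted at the origin on the work surface. World frame = base frame: x ahead of the robot, y to its left, z up, the work surface at z = 0. Lengths are in mm, angles in rad, forces in N, time in s.
With the tool pointing down it reaches from about 300 to 775 mm from the base axis. Payload 14.6 kg.
Tool frame: the origin (TCP) lies on the centre line of the jaws, within the pads' length; the fingertips stand 19 mm ahead of it and the grasp point (between the pads) is the TCP (bot.tip_reach is the distance from the TCP to the fingertips, in mm); y points along the fingers, x is the direction in which the jaws open and shut, and the axes are right-handed (so a half turn about y gives the same grasp; the last joint's range is limited). The gripper opens to 85 mm and grips with 20 to 120 N. Pads are 22 mm wide; open, the fingers measure 114 mm over their backs; the gripper's body (76 mm by 85 mm) begins 54 mm behind the grasp point. The pads swing forward as they close: fully open they stand 13 mm farther back than shut.
Start: joints at [1.164, 0.3, 1.521, -0, 1.321, -0.067], TCP at [183.311, 518.542, 212.581] pointing down, gripper open.
Joint ranges: [-3.03, 3.03], [-0.79, 2.21], [0.23, 2.52], [-1.04, 4.18], [0, 3.07], [-2.55, 2.55]. Speed limits (rad/s): [2.22, 2.22, 2.57, 3.14, 3.14, 3.14].

INTERFACE

Orientations are given as a unit quaternion [w, x, y, z].
In Python, from rig import bot gives the robot as it stands. Calls block until the motion is done:
- bot.move_to(position, orientation): joint-space move of the TCP to a pose.
- bot.servo_line(position, attitude=None, speed=150, until_force=None): straight line of the TCP; attitude=None keeps the orientation; speed is the mean speed in mm/s. With until_force (N) it stops when the force on the tool has changed by that much, and returns True; else False.
- bot.move_joints(angles): joint-space move.
- bot.move_gripper(opening, grip_force=None): finger opening in mm; grip_force is the grip in N (None keeps the last); returns when the fingers have stopped.
- bot.dwell(seconds).
- bot.ik(position, orientation): joint angles nearest the present ones, or None.
- bot.read_state(): the state.
- bot.read_camera(name): name is "scene" or "top" or "wrist"; returns a dict with "image" (480x640x3 uint8, blue, green, red), "depth" (480x640 float32, mm along the optical axis (not along the pixel's ray), 0 where there is no reading), "fovy" (degrees; the focal length in pixels is half the picture's height over the tangent of half this angle, whatever the lens; pixels are square), "cx", "cy" (the principal point, pixels), "k1" (the pictures are not rectified: a ray, as slopes to the right and down, at radius r is drawn at 1 + k1 r^2 times it, then the intrinsics apply), "eye" and "attitude" of the camera in the world; the wrist camera has in their place "mount" (4x4, takes a point from camera to tool coordinates, whose origin is the TCP and whose axes are the tool frame's). Camera axes: x right, y down, z forward; pixel columns grow to the right and rows downward; lengths in mm; the calibration is good to about 2 mm. A picture is of the moment at which its call begins: read the wrist's pose just before it.
A pose or a line that the arm cannot do raises bot.MotionError and nothing moves.
- bot.finish_job(): hands the job in, once; it reports no verdict.
The state is a dict: "clock": time; "joint_positions": joint angles; "qvel": joint speeds; "effort": joint torques, N m; "ee_pos": TCP position; "tool_rot": TCP orientation; "ft_force": force on the tool from outside, world axes, zero at the start; "moment": the same for the moment, N m; "grip_width": finger opening in mm.
Only numpy, scipy, OpenCV 4.12 (cv2) and the standard library are available. Lean on these libraries where they do the work, as an engineer would, in place of code of your own. Each camera call takes 0.05 s, during which the arm holds its last target.

TASK

Push the flat rectangular steel masala tin along the shelf, through the narrow gap between the roti box and the turntable's square base, until its leading end sits flush against the wooden batten beyond them. Only push it with the fingers: keep it flat on the shelf, never lift or tip it, leave everything else on the shelf where it stands, and take the hand away when done.

Things in the scene. Friction and masses are not known exactly. Their poses are not given: they have to be found in the camera images.
- tin: Closed flat steel tin, loose, about 0.35 kg: 92 mm (its x) by 110 mm (its y) by 46 mm high, plus a 6 mm lid button; edges rounded by 7 mm. Origin: centre of its underside, z up. Starts right of the gap, askew and off its line; goes through with its 110 mm side along the gap, +y end leading. It stops where a push stops, and turns to lie flat against two fingertips that push its side or end.
- roti_box: Low steel box with a press-button latch on the face towards the robot, fixed: 150 mm (x) by 140 mm (y) by 60 mm high, with a low carrying bar on top to 67 mm. Origin: centre of its underside, z up. It forms the side of the gap nearer the robot with its +x face (75 mm from its origin). Its +y is the direction in which the tin must be pushed (roughly to the robot's left).
- turntable: Square steel base of the spice turntable, fixed: 150 mm (x) by 130 mm (y) by 40 mm high; on it a round disc of 124 mm diameter that turns freely about the base's centre, its top at 52 mm, with three small pots up to 76 mm high, all within 60 mm of the centre. Origin: centre of the base's underside; axes parallel to the roti box's. Its -x face (75 mm from its origin) is the far side of the gap.
- gap (a point): Point on the shelf at the middle of the gap, turning with the roti box: 126 mm along the roti box's +x from its origin. The gap is 102 mm wide (along this x), so the tin has 5 mm to spare on each side; it reaches from 70 mm before this point to 70 mm beyond it along y (axes as the roti box's).
- batten: Dark wooden batten screwed to the shelf beyond the gap, square across its line: 220 mm (x) by 24 mm (y) by 30 mm high. Origin: centre of its underside; axes parallel to the roti box's; the face to push the tin against is its -y face, 12 mm from the origin.
- katoris: Two steel katoris (bowls of 84 mm diameter) nested one in the other, 48 mm high together, one loose piece at the far side of the shelf, right of the turntable. Origin: centre of its underside. Leave alone.
- tumbler: Steel tumbler, loose, 64 mm diameter, 75 mm high, near the robot, to the right of the roti box. Origin: centre of its underside. Leave alone.
- salt_jar: Glass salt jar with steel cap, loose, 60 mm diameter, 75 mm high, on the far side left of the turntable. Origin: centre of its underside. Leave alone.
- pestle_cup: Small solid marble mortar, loose, 68 mm diameter, 50 mm high, near the robot, to the left of the roti box. Origin: centre of its underside. Leave alone.
- belan: Wooden belan (rolling pin) lying at the robot's right end of the shelf, loose, 310 mm long along its x, 42 mm thick. Origin: under its middle, on the shelf. It rolls if touched. Leave alone.
- colander: White plastic colander, loose, 210 mm diameter, 80 mm high, at the robot's left end of the shelf. Origin: centre of its underside. Leave alone.
Things that resemble listed ones, but are neither listed nor needed, are in the scene too. What is shaped like the tin but red or yellow is not meant.

How it is judged:
By the outcome, as a careful person would: the job done as asked, in the order asked, and still so for the second after the job is handed in, with the robot touching nothing.
It also fails if it takes over 72 s, if anything falls off the work surface, if the arm or the gripper's body presses on something with over 40 N, if the wrist force passes 120 N, or if a joint passes its speed limit or range.

## Working session

There is one attempt and no reset: what is moved stays moved. The work goes in short steps, each a Python script; the robot and the scene stay as the last script left them, time stands still between calls to the robot, and variables do not carry over. Pictures are saved under pics/ and viewed, and the job is handed in when it is done.

```bash
ls; mkdir -p pics
python3 - <<'E'
from rig import bot
import cv2
s=bot.read_state();print(s)
for n in("scene","top"):
    c=bot.read_camera(n);cv2.imwrite(f"pics/{n}0.png",c["image"])
    import numpy as np;np.save(f"pics/{n}0.npy",c["depth"])
    print({k:v for k,v in c.items() if k not in("image","depth")}, (c["depth"]>0).mean())
E
```

```text
pics
{'clock': 0.0, 'joint_positions': array([ 1.16440818e+00,  3.00517889e-01,  1.52159899e+00,  3.41016857e-05,
        1.32071876e+00, -6.66138255e-02]), 'qvel': array([-1.00024336e-04, -9.95811962e-05,  1.24578524e-03,  2.34366408e-03,
        1.24711194e-03,  4.63776674e-04]), 'effort': array([ 4.88029709e-04, -5.43495297e+01, -3.61810756e+01,  4.53782854e-05,
        3.80611571e-03,  5.37570457e-06]), 'ee_pos': array([183.19676817, 518.30994721, 211.98809498]), 'tool_rot': array([-0.57711979,  0.57755843,  0.40788284, -0.40864484]), 'ft_force': array([-0.69789164, -0.08387041,  0.12369486]), 'moment': array([-0.01381121, -0.0223001 ,  0.01428269]), 'grip_width': 85.26978193792719}
{'fovy': 53.528676257720115, 'cx': 323.6402018359537, 'cy': 249.56625522038465, 'k1': -0.12155081951416921, 'eye': array([1108.61287755, -856.92048273,  954.12994316]), 'attitude': array([-0.38453022,  0.88347515,  0.24370722, -0.11052136])} 0.996103515625
{'fovy': 46.924219333172104, 'cx': 316.18288820703674, 'cy': 241.87675657326545, 'k1': -0.08090583365333308, 'eye': array([ 486.75739907,    2.92409729, 1544.96220738]), 'attitude': array([-0.02594939,  0.70975031, -0.70362214,  0.02229359])} 0.9959537760416667
```

View pics/scene0.png

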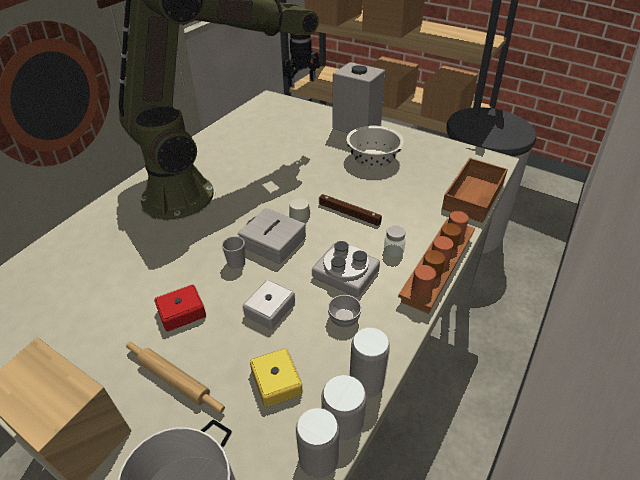

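View pics/top0.png

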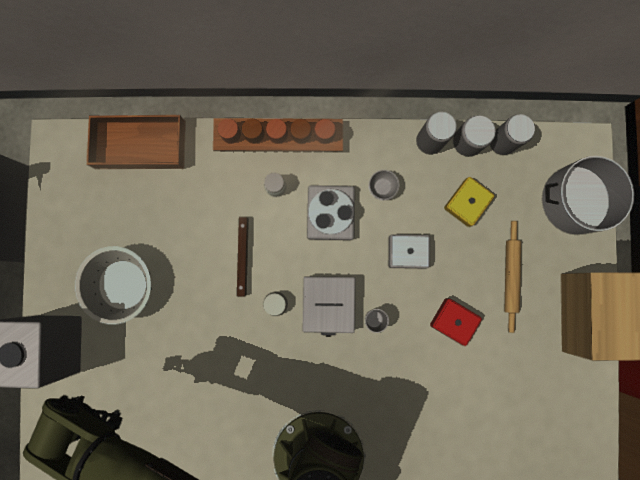

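The top view shows three tin-shaped things: steel/white at (411,251), red at (458,321) and yellow at (471,201). The steel one fits, since red and yellow are excluded, and it lies right of the gap. Next I'll confirm it in a crop and measure.

```bash
cat > h.py <<'E'
import numpy as np, cv2
from scipy.spatial.transform import Rotation as R
def cam(c):
    f=240/np.tan(np.radians(c["fovy"])/2)
    K=np.array([[f,0,c["cx"]],[0,f,c["cy"]],[0,0,1]]);return K,np.array([c["k1"],0,0,0,0.])
def pose(c,st=None):
    if "eye" in c:
        q=c["attitude"];return R.from_quat([q[1],q[2],q[3],q[0]]).as_matrix(),np.array(c["eye"])
    q=st["tool_rot"];Rt=R.from_quat([q[1],q[2],q[3],q[0]]).as_matrix();M=np.array(c["mount"])
    return Rt@M[:3,:3],Rt@M[:3,3]+st["ee_pos"]
def plane(c,px,z,st=None):
    K,D=cam(c);A,e=pose(c,st)
    u=cv2.undistortPoints(np.float64(px).reshape(-1,1,2),K,D,None,None).reshape(-1,2)
    d=np.c_[u,np.ones(len(u))]@A.T
    t=(z-e[2])/d[:,2];return e+d*t[:,None]
def proj(c,P,st=None):
    K,D=cam(c);A,e=pose(c,st);p=(np.float64(P).reshape(-1,3)-e)@A
    return cv2.projectPoints(p.reshape(-1,1,3),np.zeros(3),np.zeros(3),K,D)[0].reshape(-1,2)
E
python3 - <<'E'
import cv2
i=cv2.imread("pics/top0.png")[170:350,225:455]
cv2.imwrite("pics/crop0.png",cv2.resize(i,None,fx=3.4,fy=3.3,interpolation=cv2.INTER_CUBIC)[:600,:800])
E
```

```text
(no output)
```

View pics/crop0.png

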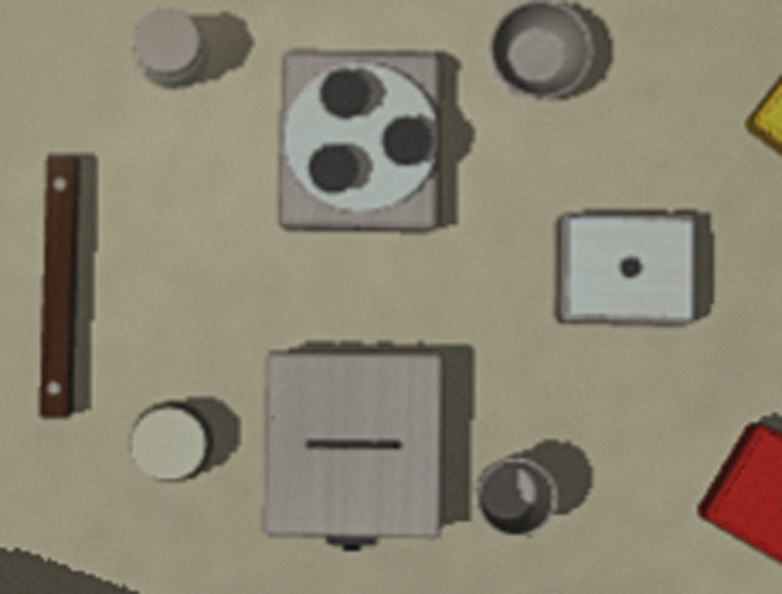

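The crop shows the steel/white tin with a dark button at top-view pixel (411,251), the roti box with its bar at (329,304), the turntable at (330,212) and the batten at (244,257).

```bash
cat >> h.py <<'E'
def cloud(c,st=None):
    K,D=cam(c);A,e=pose(c,st);h,w=c["depth"].shape
    v,u=np.mgrid[:h,:w];n=cv2.undistortPoints(np.float64(np.c_[u.ravel(),v.ravel()]).reshape(-1,1,2),K,D).reshape(-1,2)
    P=np.c_[n,np.ones(len(n))]*c["depth"].ravel()[:,None]
    return (P@A.T+e).reshape(h,w,3)
def blobs(c,lo,st=None,hi=140,roi=(250,650,-250,230),pr=True):
    P=cloud(c,st);z=P[...,2]
    m=((z>lo)&(z<hi)&(P[...,0]>roi[0])&(P[...,0]<roi[1])&(P[...,1]>roi[2])&(P[...,1]<roi[3])&(c["depth"]>0)).astype(np.uint8)
    n,L,S,C=cv2.connectedComponentsWithStats(m);out=[]
    for k in range(1,n):
        if S[k,4]<60: continue
        Q=P[L==k];zt=np.median(Q[:,2]);(cx,cy),(a,b),t=cv2.minAreaRect(Q[:,:2].astype(np.float32))
        if t>45: t-=90;a,b=b,a
        out.append((C[k],cx,cy,a,b,t,zt))
        if pr: print("px",C[k].round(),"xy %.1f %.1f size %.1f %.1f ang %.2f ztop %.1f"%(cx,cy,a,b,t,zt))
    return out
E
python3 - <<'E'
from rig import bot
from h import *
for n in("top","scene"):
    c=bot.read_camera(n);P=cloud(c);print(n,"shelf z",P[290,400] if n=="top" else P[340,230]);blobs(c,18)
E
```

```text
top shelf z [ 459.82040729 -223.27189862    1.89022437]
px [331. 229.] xy 623.8 -27.9 size 51.6 129.5 ang 0.29 ztop 44.4
px [242. 258.] xy 544.8 215.7 size 209.3 25.5 ang -0.44 ztop 30.3
px [401. 250.] xy 568.1 -219.3 size 90.7 61.3 ang 0.01 ztop 47.9
px [329. 304.] xy 416.3 -24.9 size 161.2 140.1 ang 0.42 ztop 58.4
px [275. 303.] xy 420.6 120.4 size 63.9 61.1 ang 3.87 ztop 49.8
px [378. 322.] xy 380.2 -148.8 size 61.1 58.9 ang -1.36 ztop 64.3
scene shelf z [ 538.66804634 -375.68803376   -5.10526429]
px [348. 207.] xy 544.5 212.0 size 210.2 32.3 ang -0.94 ztop 27.1
px [299. 208.] xy 424.2 117.1 size 62.8 64.7 ang 2.59 ztop 45.5
px [264. 236.] xy 418.0 -70.8 size 163.4 231.0 ang -0.91 ztop 55.5
px [327. 260.] xy 624.6 -36.5 size 50.4 123.2 ang 0.16 ztop 42.1
px [276. 293.] xy 569.1 -221.3 size 93.2 56.8 ang -0.08 ztop 46.0
```

```bash
cat >> h.py <<'E'
def ori(a):
    "tool down, jaw axis (tool x) at yaw a (rad) from world x"
    x=np.array([np.cos(a),np.sin(a),0]);y=np.array([0,0,-1.]);M=np.c_[x,y,np.cross(x,y)]
    q=R.from_matrix(M).as_quat();return np.array([q[3],q[0],q[1],q[2]])
E
python3 - <<'E'
from rig import bot
from h import *
s=bot.read_state();q=s["tool_rot"];print(R.from_quat([q[1],q[2],q[3],q[0]]).as_matrix().round(2))
c=bot.read_camera("wrist");print(np.array(c["mount"]).round(2),c["fovy"],c["cx"],c["cy"],c["k1"])
for z in(350,420):
  for a in(0,np.pi/2,np.pi,-np.pi/2):
    for p in((500,-80),(560,-330),(490,-230)):print(z,round(a,2),p,np.array(bot.ik([*p,z],ori(a))).round(2) if bot.ik([*p,z],ori(a)) is not None else None)
for a in(0,np.pi):
  for p in((545,-310,40),(545,60,40)):print(a,p,bot.ik(p,ori(a)))
for a in(np.pi/2,-np.pi/2):
  for p in((640,-220,40),(545,-220,40)):print(a,p,bot.ik(p,ori(a)))
E
```

```text
[[ 0.33 -0.   -0.94]
 [ 0.94 -0.    0.33]
 [-0.   -1.    0.  ]]
[[   1.     -0.      0.      0.56]
 [  -0.     -0.28    0.96 -160.93]
 [  -0.     -0.96   -0.28   70.78]
 [   0.      0.      0.      1.  ]] 65.78312869495127 314.9550216601253 237.5272756318768 -0.029406204123133894
350 0 (500, -80) [-0.23  0.13  1.41 -0.    1.6  -0.23]
350 0 (560, -330) [-0.59  0.49  0.95 -0.    1.7  -0.59]
350 0 (490, -230) [-0.51  0.22  1.31 -0.    1.61 -0.51]
350 1.57 (500, -80) [-0.23  0.13  1.41 -0.    1.6  -1.8 ]
350 1.57 (560, -330) [-0.59  0.49  0.95 -0.    1.7  -2.16]
350 1.57 (490, -230) [-0.51  0.22  1.31 -0.    1.61 -2.08]
350 3.14 (500, -80) None
350 3.14 (560, -330) [-0.59  0.49  0.95 -0.    1.7   2.55]
350 3.14 (490, -230) None
350 -1.57 (500, -80) [-0.23  0.13  1.41 -0.    1.6   1.34]
350 -1.57 (560, -330) [-0.59  0.49  0.95 -0.    1.7   0.98]
350 -1.57 (490, -230) [-0.51  0.22  1.31 -0.    1.61  1.06]
420 0 (500, -80) [-0.23  0.14  1.25 -0.    1.76 -0.23]
420 0 (560, -330) [-0.59  0.52  0.75 -0.    1.87 -0.59]
420 0 (490, -230) [-0.51  0.22  1.15 -0.    1.77 -0.51]
420 1.57 (500, -80) 
[... 590 characters left out ...]
e-02  5.00754154e-01  1.67985361e+00 -4.44089210e-16
  9.60984886e-01  4.28478443e-02]
3.141592653589793 (545, -310, 40) None
3.141592653589793 (545, 60, 40) None
1.5707963267948966 (640, -220, 40) [-3.85203927e-01  7.48828432e-01  1.26405641e+00 -4.44089210e-16
  1.12870781e+00 -1.95600025e+00]
1.5707963267948966 (545, -220, 40) [-4.45979877e-01  5.74038035e-01  1.56109811e+00 -4.44089210e-16
  1.00645651e+00 -2.01677620e+00]
-1.5707963267948966 (640, -220, 40) [-3.85203927e-01  7.48828432e-01  1.26405641e+00 -4.44089210e-16
  1.12870781e+00  1.18559240e+00]
-1.5707963267948966 (545, -220, 40) [-4.45979877e-01  5.74038035e-01  1.56109811e+00 -4.44089210e-16
  1.00645651e+00  1.12481645e+00]
```

Run:
```python
from rig import bot
from h import *
bot.move_to([530,-10,330],ori(0));bot.dwell(.3)
s=bot.read_state();c=bot.read_camera("wrist");print(s["clock"],s["ee_pos"])
cv2.imwrite("pics/w1.png",c["image"])
import pickle;pickle.dump((c,s),open("w1.pkl","wb"))
P=cloud(c,s);print((c["depth"]>0).mean());blobs(c,18,s,roi=(200,750,-400,330))
```

```text
2.8417 [530.00018621  -9.74112404 329.95704287]
0.99595703125
px [502.  71.] xy 734.0 126.6 size 31.9 60.2 ang -0.04 ztop 68.1
px [221.  74.] xy 423.5 121.4 size 62.2 62.8 ang 0.51 ztop 49.3
px [225. 200.] xy 416.2 -23.1 size 162.2 140.9 ang -1.21 ztop 57.4
px [428. 201.] xy 672.8 -26.6 size 149.0 128.6 ang -0.46 ztop 51.3
px [204. 294.] xy 384.2 -146.0 size 63.3 54.9 ang -35.00 ztop 53.6
px [463. 289.] xy 729.0 -143.1 size 47.4 11.2 ang 36.79 ztop 35.7
px [342. 352.] xy 567.6 -242.5 size 92.6 109.5 ang -0.76 ztop 47.2
px [221. 406.] xy 391.6 -341.0 size 88.0 43.1 ang -31.43 ztop 42.8
px [415. 417.] xy 681.0 -358.6 size 43.9 13.7 ang 33.47 ztop 28.4
```

View pics/w1.png

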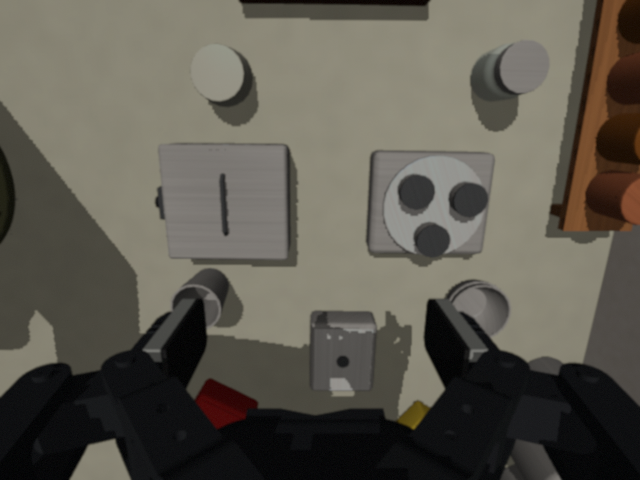

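```bash
cat >> h.py <<'E'
def edge(P,m,axis,sign,step=3,trim=0.12):
    """extreme points of mask along axis (0=x) per bin of the other axis; robust line fit. returns value at mid, slope, mid, resid"""
    Q=P[m];o=1-axis
    b=np.floor(Q[:,o]/step);pts=[]
    lo,hi=np.quantile(Q[:,o],[.0,1.]);L=hi-lo
    for k in np.unique(b):
        q=Q[b==k];i=np.argmax(sign*q[:,axis]);
        if lo+trim*L<q[i,o]<hi-trim*L: pts.append(q[i,:2])
    pts=np.array(pts);mid=pts[:,o].mean();
    for _ in range(3):
        p=np.polyfit(pts[:,o]-mid,pts[:,axis],1);r=pts[:,axis]-np.polyval(p,pts[:,o]-mid)
        k=abs(r)<max(2*np.median(abs(r)),.5);pts=pts[k];mid2=pts[:,o].mean();mid=mid2
    p=np.polyfit(pts[:,o]-mid,pts[:,axis],1)
    return p[1],p[0],mid,r.std()
def box(P,x0,x1,y0,y1,z0,z1):
    return (P[...,0]>x0)&(P[...,0]<x1)&(P[...,1]>y0)&(P[...,1]<y1)&(P[...,2]>z0)&(P[...,2]<z1)
E
python3 - <<'E'
from rig import bot
from h import *
import pickle
c1,s1=pickle.load(open("w1.pkl","rb"));ct=bot.read_camera("top")
for nm,c,s in(("wrist",c1,s1),("top",ct,None)):
    P=cloud(c,s)
    f=lambda lab,m,a,sg:print(nm,lab,"val %.1f slope %.4f at %.0f res %.2f n %d"%(*edge(P,m,a,sg),m.sum()))
    m=box(P,320,520,-110,70,45,90)
    f("roti+x",m,0,1);f("roti+y",m,1,1);f("roti-y",m,1,-1)
    m=box(P,560,780,-110,60,15,45)
    f("turn-x",m,0,-1);m=box(P,560,780,-110,60,15,90);f("turn+y",m,1,1);f("turn-y",m,1,-1);f("turn+x",m,0,1)
    m=box(P,400,720,180,260,12,60)
    if nm=="top":f("bat-y",m,1,-1);f("bat+y",m,1,1);f("bat-x",m,0,-1);f("bat+x",m,0,1)
    m=box(P,500,630,-310,-175,25,60)
    for l,a,g in(("tin+x",0,1),("tin-x",0,-1),("tin+y",1,1),("tin-y",1,-1)): f(l,m,a,g)
E
```

```text
wrist roti+x val 496.3 slope 0.0064 at -24 res 0.25 n 14454
wrist roti+y val 46.5 slope -0.0045 at 418 res 0.03 n 14454
wrist roti-y val -91.7 slope -0.0177 at 416 res 0.24 n 14454
wrist turn-x val 598.5 slope 0.0124 at -27 res 0.07 n 4201
wrist turn+y val 37.2 slope -0.0219 at 669 res 0.22 n 12351
wrist turn-y val -90.3 slope -0.0195 at 677 res 1.20 n 12351
wrist turn+x val 746.1 slope 0.0155 at -23 res 0.23 n 12351
wrist tin+x val 612.8 slope 0.0083 at -243 res 0.59 n 4780
wrist tin-x val 521.8 slope 0.0047 at -243 res 0.01 n 4780
wrist tin+y val -188.1 slope -0.0131 at 569 res 0.25 n 4780
wrist tin-y val -295.9 slope -0.0042 at 572 res 0.40 n 4780
top roti+x val 494.1 slope 0.0538 at -30 res 1.79 n 775
top roti+y val 26.5 slope 1.4264 at 448 res 19.07 n 775
top roti-y val -71.2 slope 0.2417 at 449 res 4.51 n 775
top turn-x val 630.1 slope 1.0544 at -45 res 10.44 n 674
top turn+y val 35.1 slope -0.0166 at 675 res 0.82 n 2176
top turn-y val -91.9 slope 0.0032 at 675 res 0.16 n 2176
top turn+x val 747.4 slope -0.0157 at -28 res 0.18 n 2176
top bat-y val 203.9 slope -0.0083 at 557 res 0.32 n 752
top bat+y val 226.6 slope -0.0110 at 542 res 0.75 n 752
top bat-x val 442.0 slope 0.2681 at 216 res 0.14 n 752
top bat+x val 660.5 slope 0.0397 at 217 res 0.14 n 752
top tin+x val 613.2 slope -0.0149 at -247 res 0.17 n 1356
top tin-x val 523.1 slope -0.0061 at -242 res 0.08 n 1356
top tin+y val -189.7 slope -0.0066 at 569 res 0.56 n 1356
top tin-y val -296.8 slope -0.0033 at 569 res 0.50 n 1356
```

Measured so far:
- **Gap:** x from 496.3 to 598.5 at y≈-25, so 102.2 wide, which matches. Its yaw is about -0.012.
- **Tin:** centre about (567.4,-242), size 91x109, about 22.6 mm too far from the robot.
- **Batten:** face at about y=204.

First I'll push the tin's far side towards the robot to square and centre it.

Run:
```python
from rig import bot
from h import *
q=ori(-np.pi/2-.012)
bot.move_gripper(50)
bot.move_to([655,-243,130],q)
bot.servo_line([655,-243,32],speed=120)
s=bot.read_state();print(s["clock"],s["ft_force"].round(1),s["grip_width"])
print(bot.servo_line([606,-243,32],speed=45,until_force=15))
s=bot.read_state();print(s["clock"],s["ee_pos"],s["ft_force"].round(1))
c=bot.read_camera("wrist");cv2.imwrite("pics/w2.png",c["image"])
import pickle;pickle.dump((c,s),open("w2.pkl","wb"))
c=bot.read_camera("scene");cv2.imwrite("pics/s2.png",cv2.resize(c["image"][190:390,180:420],None,fx=3,fy=3))
```

```text
5.6083 [-0.   0.5  0.4] 50.11152894107091
False
6.85 [ 606.17016744 -242.97283931   31.95682963] [-0.2 -0.7  0.2]
```

View pics/w2.png

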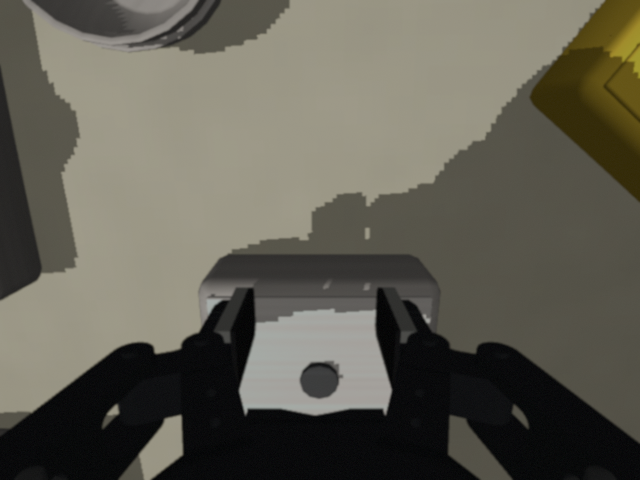

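View pics/s2.png

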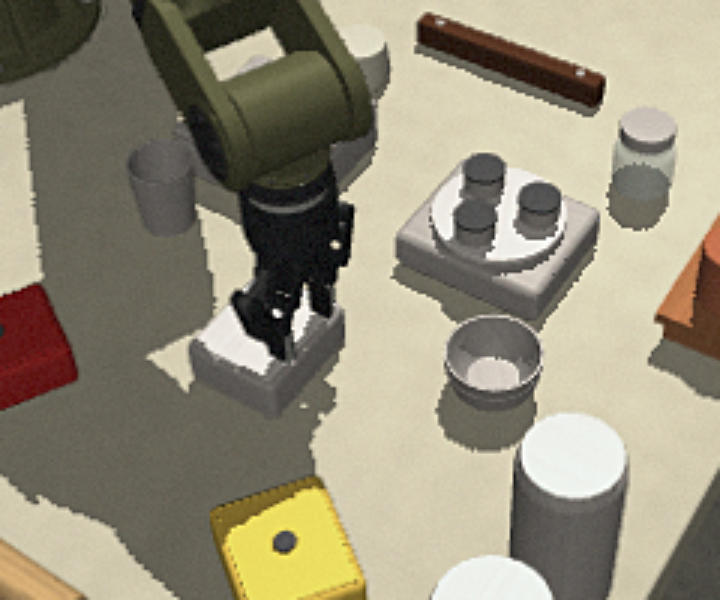

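Run:
```python
from rig import bot
from h import *
import pickle
c,s=pickle.load(open("w2.pkl","rb"));P=cloud(c,s)
for px in((258,320),(275,320),(290,320),(305,320),(330,320),(380,320),(400,320),(300,242),(300,388),(330,245),(295,210),(310,206),(310,434)):print(px,P[px].round(1))
```

```text
(258, 320) [ 614.2 -245.    13.4]
(275, 320) [ 614.2 -244.7   36.7]
(290, 320) [ 609.9 -244.6   43.3]
(305, 320) [ 605.1 -244.5   48.3]
(330, 320) [ 592.6 -244.4   47.5]
(380, 320) [ 569.7 -244.2   51.6]
(400, 320) [ 555.3 -244.1   47.4]
(300, 242) [ 617.5 -215.7   68.4]
(300, 388) [ 616.8 -269.4   68.4]
(330, 245) [ 610.  -217.8   77. ]
(295, 210) [ 608.8 -196.6   44.9]
(310, 206) [ 601.1 -193.9   44.1]
(310, 434) [ 599.8 -295.2   44.1]
```

Run:
```python
from rig import bot
from h import *
import pickle
print(bot.tip_reach)
c,s=pickle.load(open("w2.pkl","rb"));P=cloud(c,s)
for r in range(276,350,6):print(r,[P[r,k].round(0).tolist() for k in(236,244,250)])
cv2.imwrite("pics/w2c.png",cv2.resize(c["image"][230:410,190:450],None,fx=3,fy=3))
```

```text
19.0
276 [[615.0, -207.0, 39.0], [614.0, -210.0, 37.0], [615.0, -213.0, 38.0]]
282 [[613.0, -208.0, 42.0], [613.0, -211.0, 41.0], [613.0, -214.0, 41.0]]
288 [[618.0, -211.0, 57.0], [618.0, -214.0, 58.0], [618.0, -217.0, 58.0]]
294 [[618.0, -213.0, 64.0], [618.0, -216.0, 64.0], [617.0, -218.0, 63.0]]
300 [[617.0, -213.0, 68.0], [618.0, -217.0, 70.0], [615.0, -218.0, 63.0]]
306 [[618.0, -215.0, 74.0], [618.0, -217.0, 74.0], [613.0, -218.0, 64.0]]
312 [[618.0, -216.0, 78.0], [616.0, -218.0, 76.0], [611.0, -218.0, 65.0]]
318 [[617.0, -216.0, 82.0], [614.0, -218.0, 76.0], [609.0, -218.0, 66.0]]
324 [[618.0, -217.0, 87.0], [612.0, -218.0, 77.0], [606.0, -218.0, 66.0]]
330 [[617.0, -218.0, 89.0], [611.0, -218.0, 78.0], [604.0, -217.0, 66.0]]
336 [[615.0, -218.0, 89.0], [608.0, -217.0, 78.0], [601.0, -217.0, 66.0]]
342 [[613.0, -217.0, 89.0], [606.0, -217.0, 78.0], [599.0, -217.0, 67.0]]
348 [[612.0, -218.0, 91.0], [604.0, -217.0, 78.0], [597.0, -217.0, 68.0]]
```

View pics/w2c.png

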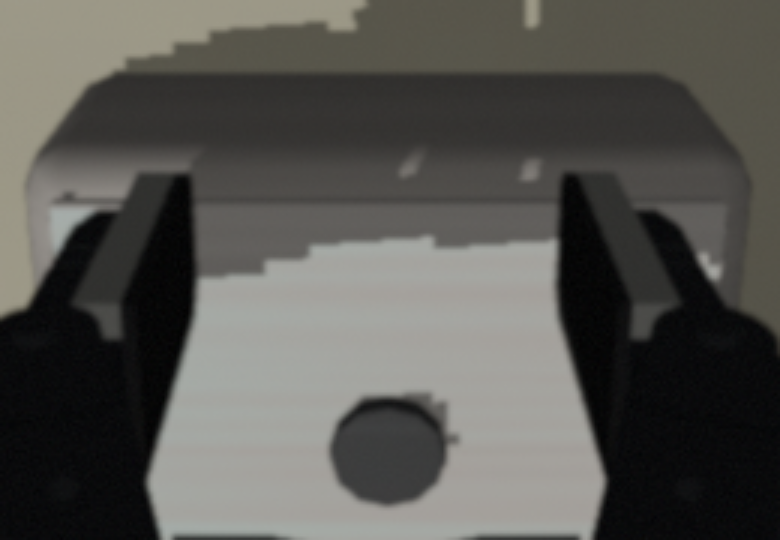

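Run:
```python
from h import *
import pickle
for f in("w1.pkl","w2.pkl"):
    c,s=pickle.load(open(f,"rb"));P=cloud(c,s);q=s["tool_rot"];Rt=R.from_quat([q[1],q[2],q[3],q[0]]).as_matrix()
    T=(P-s["ee_pos"])@Rt
    m=(abs(T[...,0])<75)&(T[...,2]>-60)&(T[...,2]<30)&(T[...,1]<(60 if f=="w1.pkl" else -18))&(c["depth"]>0)
    Q=T[m];print(f,len(Q));
    for y in range(-80,60,10):
        k=Q[(Q[:,1]>=y)&(Q[:,1]<y+10)]
        if len(k):print(y,len(k),"|x|",np.abs(k[:,0]).min().round(),np.abs(k[:,0]).max().round(),"z",k[:,2].min().round(),k[:,2].max().round())
```

```text
w1.pkl 64275
-80 2964 |x| 40.0 75.0 z -12.0 15.0
-70 2435 |x| 42.0 57.0 z -8.0 12.0
-60 2356 |x| 42.0 57.0 z -11.0 13.0
-50 1922 |x| 42.0 57.0 z -11.0 12.0
-40 964 |x| 42.0 55.0 z -11.0 12.0
w2.pkl 66913
-80 11308 |x| 22.0 60.0 z -13.0 14.0
-70 2272 |x| 24.0 57.0 z -4.0 15.0
-60 2068 |x| 24.0 39.0 z -11.0 12.0
-50 1583 |x| 24.0 40.0 z -11.0 12.0
-40 1276 |x| 24.0 39.0 z -11.0 12.0
-30 752 |x| 0.0 38.0 z -45.0 12.0
-20 817 |x| 0.0 10.0 z -47.0 -29.0
```

The fingertips measure about z=57, which is 26 mm behind the reported TCP instead of 19 mm ahead. They passed over the tin without moving it: no force was felt, and its far face is still at x=614. I'll recheck this with the scene camera after backing off, then descend guarded by force.

Run:
```python
from rig import bot
from h import *
bot.servo_line([655,-243,32],speed=100)
r=bot.servo_line([655,-243,-11],speed=60,until_force=6)
s=bot.read_state();print(r,s["clock"],s["ee_pos"],s["ft_force"].round(1))
c=bot.read_camera("wrist");cv2.imwrite("pics/w3.png",c["image"])
P=cloud(c,s);T=P-s["ee_pos"]
m=(abs(T[...,1])<45)&(abs(T[...,1])>20)&(T[...,0]>8)&(T[...,0]<14)&(P[...,2]>6);print("tip z (wrist)",np.sort(P[m][:,2])[:10].round(1))
c=bot.read_camera("scene");P=cloud(c);cv2.imwrite("pics/s3.png",cv2.resize(c["image"][190:390,180:420],None,fx=3,fy=3))
m=box(P,635,680,-300,-190,6,120);print("finger z low (scene)",np.sort(P[m][:,2])[:8].round(1),P[m].mean(0))
```

```text
False 8.4583 [ 655.23110115 -243.08796789  -10.61943219] [ 0.3  0.6 -0.5]
tip z (wrist) [11.4 11.7 12.1 12.3 13.2 13.4 13.4 13.5 13.5 13.5]
finger z low (scene) [ 9.3  9.8 12.5 12.8 13.4 14.1 14.4 14.4] [ 662.77084483 -253.25343406   71.9431823 ]
```

View pics/s3.png

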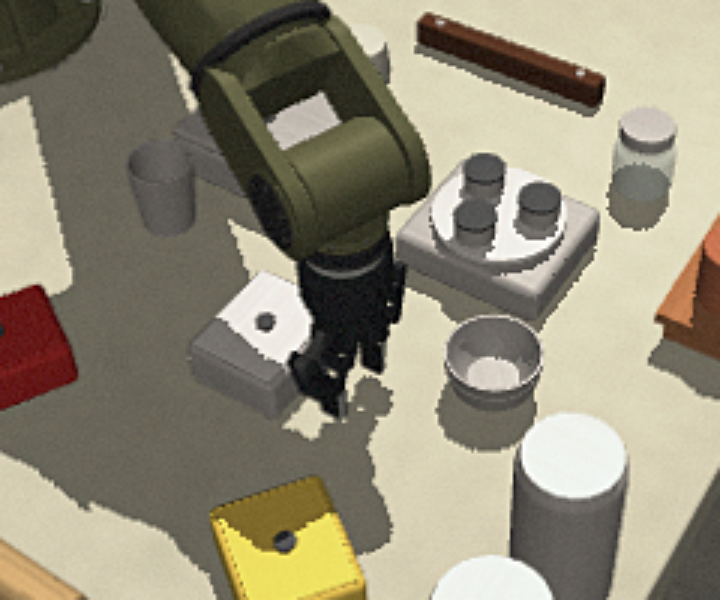

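View pics/w3.png

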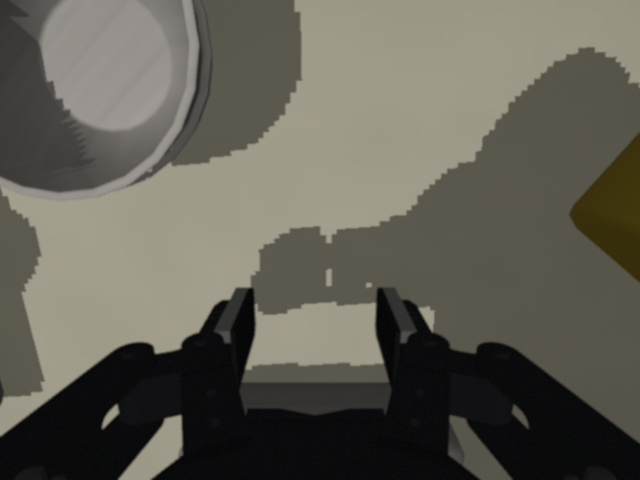

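Both cameras now put the fingertips at z≈12, in front of the tin's far face, so the side push can start.

Run:
```python
from rig import bot
from h import *
print(bot.servo_line([605,-243,-11],speed=35,until_force=15))
s=bot.read_state();print(s["clock"],s["ee_pos"],s["ft_force"].round(1))
bot.servo_line([640,-243,-11],speed=120)
bot.servo_line([640,-243,60],speed=150)
bot.move_to([560,-120,330],ori(0));bot.dwell(.2)
s=bot.read_state();c=bot.read_camera("wrist");P=cloud(c,s);print(s["clock"]);cv2.imwrite("pics/w4.png",c["image"])
import pickle;pickle.dump((c,s),open("w4.pkl","wb"))
f=lambda lab,m,a,sg:print(lab,"val %.1f slope %.4f at %.0f res %.2f n %d"%(*edge(P,m,a,sg),m.sum()))
f("roti+x",box(P,320,520,-110,70,45,90),0,1);f("turn-x",box(P,560,780,-110,60,15,45),0,-1)
m=box(P,470,630,-310,-175,25,60)
for l,a,g in(("tin+x",0,1),("tin-x",0,-1),("tin+y",1,1),("tin-y",1,-1)): f(l,m,a,g)
blobs(c,25,s,roi=(200,750,-320,330))
```

```text
False
10.1333 [ 604.97083138 -242.97673722  -11.04918617] [-0.3 -0.  -0.5]
12.7
roti+x val 497.5 slope 0.0094 at -24 res 0.21 n 17639
turn-x val 598.8 slope 0.0145 at -27 res 0.05 n 4849
tin+x val 592.8 slope 0.0183 at -242 res 0.39 n 5579
tin-x val 503.1 slope -0.0129 at -244 res 0.54 n 5579
tin+y val -188.2 slope -0.0128 at 547 res 0.13 n 5579
tin-y val -296.0 slope -0.0277 at 549 res 0.43 n 5579
px [193. 104.] xy 416.8 -23.0 size 162.6 140.5 ang -0.46 ztop 57.5
px [412. 109.] xy 673.2 -27.8 size 148.9 129.9 ang -0.74 ztop 51.4
px [164. 219.] xy 381.9 -150.0 size 62.6 63.6 ang -12.41 ztop 58.2
px [447. 233.] xy 729.0 -172.4 size 41.9 83.8 ang -0.03 ztop 37.9
px [306. 281.] xy 547.6 -242.7 size 91.9 109.6 ang -0.44 ztop 47.3
px [180. 331.] xy 373.7 -312.3 size 39.5 15.3 ang -0.39 ztop 41.2
```

View pics/w4.png

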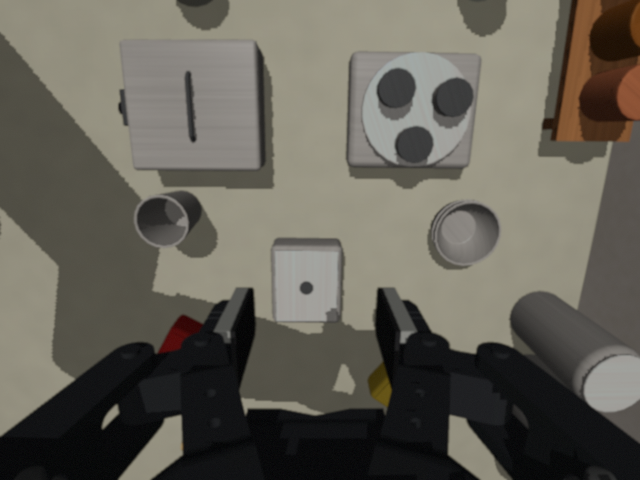

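The tin is square to the line but 2.4 mm beyond it: centre 547.9 against about 545.5. I'll trim it with a second side push. I'll also check the width of the finger linkage, since it must clear the 60 mm roti box inside the gap.

Run:
```python
from rig import bot
from h import *
import pickle
def prof(c,s):
    q=s["tool_rot"];Rt=R.from_quat([q[1],q[2],q[3],q[0]]).as_matrix()
    T=(cloud(c,s)-s["ee_pos"])@Rt;m=(T[...,1]<40)&(c["depth"]>0)&(abs(T[...,0])<120);Q=T[m]
    for y in range(-130,10,10):
        k=Q[(Q[:,1]>=y)&(Q[:,1]<y+10)]
        if len(k):print(y,len(k),"x",k[:,0].min().round(),k[:,0].max().round(),"z",k[:,2].min().round(),k[:,2].max().round())
prof(*pickle.load(open("w4.pkl","rb")))
bot.move_gripper(28)
s=bot.read_state();c=bot.read_camera("wrist");print(s["grip_width"]);prof(c,s);cv2.imwrite("pics/w5.png",c["image"])
P=cloud(c,s)
f=lambda lab,m,a,sg:print(lab,"val %.1f slope %.4f at %.0f res %.2f n %d"%(*edge(P,m,a,sg),m.sum()))
f("roti+x",box(P,320,520,-110,70,45,90),0,1);f("turn-x",box(P,560,780,-110,60,15,45),0,-1)
blobs(c,25,s,roi=(500,600,-320,330))
```

```text
-120 6088 x -57.0 59.0 z 11.0 22.0
-110 17540 x -64.0 65.0 z -1.0 20.0
-100 15801 x -65.0 64.0 z -12.0 19.0
-90 7444 x -61.0 62.0 z -13.0 19.0
-80 11328 x -59.0 59.0 z -12.0 15.0
-70 2281 x -56.0 56.0 z 1.0 15.0
-60 2067 x -38.0 39.0 z -10.0 13.0
-50 1576 x -39.0 39.0 z -11.0 12.0
-40 1269 x -38.0 39.0 z -11.0 12.0
-30 561 x -37.0 37.0 z -11.0 12.0
27.80686716094422
-120 5941 x -57.0 59.0 z 11.0 22.0
-110 18565 x -63.0 64.0 z 2.0 20.0
-100 16546 x -61.0 61.0 z -12.0 19.0
-90 8132 x -56.0 57.0 z -13.0 19.0
-80 10508 x -51.0 52.0 z -13.0 15.0
-70 3314 x -47.0 48.0 z -11.0 15.0
-60 1703 x -32.0 32.0 z -11.0 13.0
-50 1278 x -27.0 28.0 z -11.0 12.0
-40 1115 x -27.0 28.0 z -11.0 12.0
-30 597 x -27.0 27.0 z -10.0 12.0
-20 24 x -14.0 14.0 z -1.0 6.0
roti+x val 497.5 slope 0.0079 at -23 res 0.20 n 17582
turn-x val 598.8 slope 0.0134 at -26 res 0.04 n 4839
px [348. 120.] xy 599.4 -30.7 size 1.9 113.9 ang -0.51 ztop 32.6
px [308. 279.] xy 547.4 -242.6 size 92.1 109.4 ang -0.67 ztop 47.3
```

View pics/w5.png

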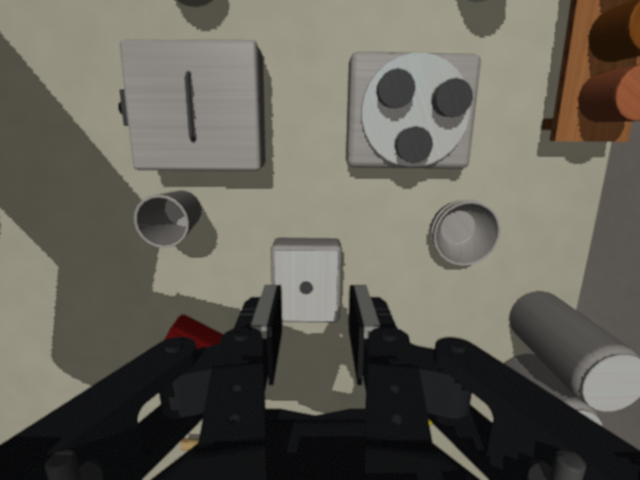

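Run:
```python
from rig import bot
from h import *
q=ori(-np.pi/2-.013)
bot.move_gripper(50)
bot.move_to([640,-243,60],q)
bot.servo_line([640,-243,-11],speed=150)
bot.servo_line([602.8,-243,-11],speed=40,until_force=15)
s=bot.read_state();print(s["clock"],s["ee_pos"],s["ft_force"].round(1))
bot.servo_line([640,-243,-11],speed=150)
bot.servo_line([640,-243,60],speed=150)
bot.move_to([560,-120,330],ori(-.013));bot.move_gripper(28)
s=bot.read_state();c=bot.read_camera("wrist");print(s["clock"])
P=cloud(c,s);cv2.imwrite("pics/w6.png",c["image"])
f=lambda lab,m,a,sg:print(lab,"val %.1f slope %.4f at %.0f res %.2f n %d"%(*edge(P,m,a,sg),m.sum()))
f("roti+x",box(P,320,520,-110,70,45,90),0,1);f("turn-x",box(P,560,780,-110,60,15,45),0,-1)
m=box(P,470,630,-310,-175,25,60)
for l,a,g in(("tin+x",0,1),("tin-x",0,-1),("tin+y",1,1),("tin-y",1,-1)): f(l,m,a,g)
blobs(c,25,s,roi=(500,600,-320,-100))
```

```text
16.4917 [ 602.90099802 -242.97618379  -10.98414985] [ 0.9  0.4 -0.1]
19.15
roti+x val 497.5 slope 0.0086 at -24 res 0.21 n 17539
turn-x val 598.8 slope 0.0143 at -27 res 0.07 n 4903
tin+x val 590.5 slope 0.0183 at -244 res 0.33 n 5226
tin-x val 507.6 slope -0.2322 at -243 res 2.25 n 5226
tin+y val -188.1 slope -0.0150 at 546 res 0.15 n 5226
tin-y val -296.9 slope -0.0036 at 550 res 0.30 n 5226
px [307. 280.] xy 545.3 -242.7 size 91.6 109.8 ang -0.59 ztop 47.3
```

The tin is centred on the line (545.3 against 545.5) and square. Next is the end push into the gap, force-guarded, with a check at the entrance.

Run:
```python
from rig import bot
from h import *
q=ori(-.013);L=lambda y,z=0:[548.2+.0125*(y+25),y,z]
bot.move_to(L(-335,80),q)
bot.servo_line(L(-335),speed=120,until_force=8)
print(bot.servo_line(L(-222),speed=50,until_force=10))
s=bot.read_state();print(s["clock"],s["ee_pos"],s["ft_force"].round(1))
c=bot.read_camera("wrist");cv2.imwrite("pics/w7.png",c["image"]);P=cloud(c,s)
f=lambda lab,m,a,sg:print(lab,"val %.1f slope %.4f at %.0f res %.2f n %d"%(*edge(P,m,a,sg),m.sum()))
f("roti+x",box(P,420,515,-110,70,30,90),0,1);f("turn-x",box(P,560,700,-110,60,15,45),0,-1)
m=box(P,480,620,-160,-80,20,50);f("tin+y",m,1,1)
m=box(P,480,620,-140,-80,20,50);f("tin+x",m,0,1);f("tin-x",m,0,-1)
c=bot.read_camera("scene");cv2.imwrite("pics/s7.png",cv2.resize(c["image"][190:390,180:420],None,fx=3,fy=3))
```

```text
False
23.675 [ 5.45765891e+02 -2.22035723e+02  1.96655706e-02] [ 0.2 -1.9 -0.8]Traceback (most recent call last):
  File "<stdin>", line 10, in <module>
  File "<stdin>", line 9, in <lambda>
  File "h.py", line 43, in edge
    lo,hi=np.quantile(Q[:,o],[.0,1.]);L=hi-lo
          ~~~~~~~~~~~^^^^^^^^^^^^^^^^
    return _quantile_unchecked(
        a, q, axis, out, overwrite_input, method, keepdims, weights)
    return _ureduce(a,
                    func=_quantile_ureduce_func,
    ...<5 lines>...
                    overwrite_input=overwrite_input,
                    method=method)
    r = func(a, **kwargs)
    result = _quantile(arr,
                       quantiles=q,
    ...<2 lines>...
                       out=out,
                       weights=wgt)
    slices_having_nans = np.isnan(arr[-1, ...])
                                  ~~~^^^^^^^^^
IndexError: index -1 is out of bounds for axis 0 with size 0
```

View pics/w7.png

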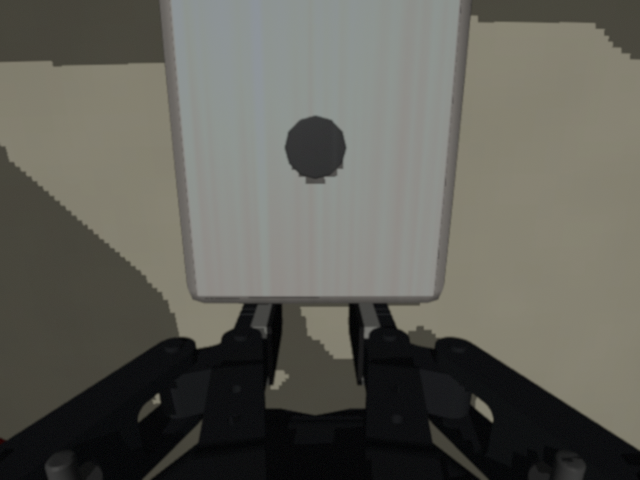

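The wrist view shows the trailing end lying flat on both fingertips at (265,305) and (365,305). I'll push on.

Run:
```python
from rig import bot
from h import *
L=lambda y,z=0:[548.2+.0125*(y+25),y,z]
print(bot.servo_line(L(-150),speed=45,until_force=7))
s=bot.read_state();print(s["clock"],s["ee_pos"],s["ft_force"].round(1))
c=bot.read_camera("wrist");cv2.imwrite("pics/w8.png",c["image"]);P=cloud(c,s)
print([P[295,k].round(1).tolist() for k in(200,320,430)])
c=bot.read_camera("scene");cv2.imwrite("pics/s8.png",cv2.resize(c["image"][190:390,180:420],None,fx=3,fy=3))
```

```text
False
25.475 [ 5.46552273e+02 -1.49951912e+02 -6.75999199e-02] [ 0.2 -0.5 -0.4]
[[508.4, -131.3, 46.9], [548.7, -131.5, 47.5], [585.3, -131.7, 48.1]]
```

View pics/w8.png

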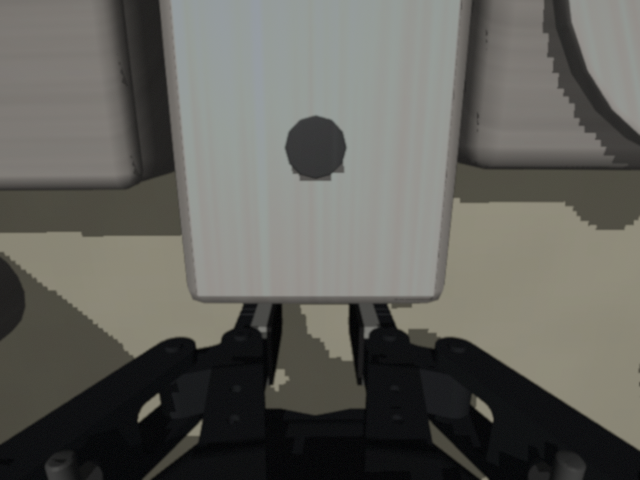

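View pics/s8.png

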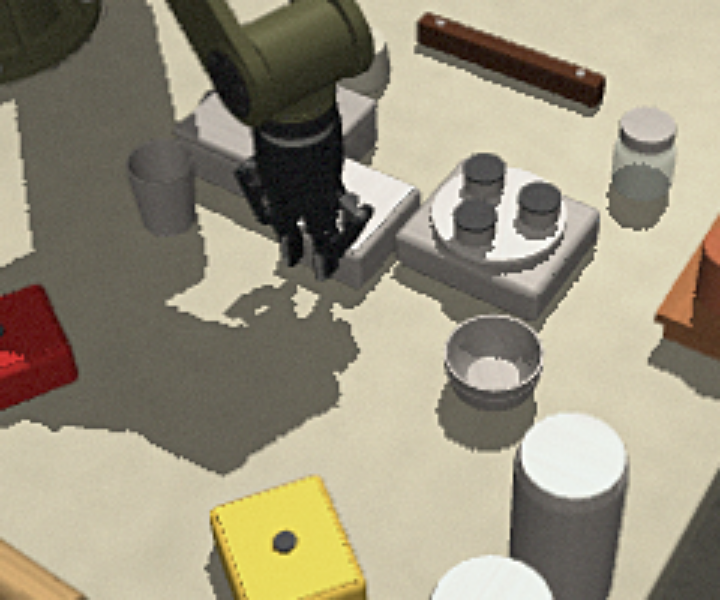

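The tin is in the gap with shelf visible on both sides (wrist columns about 150–175 and 455–480). I'll check the clearance from this view.

Run:
```python
from rig import bot
from h import *
s=bot.read_state();c=bot.read_camera("wrist");P=cloud(c,s)
for r in(30,60,90,120,150):
    p=P[r];ro=p[:230];ro=ro[(ro[:,2]>25)&(ro[:,0]<499.5)];ti=p[(abs(p[:,0]-548)<48.5)&(p[:,2]>25)];tu=p[(p[:,2]>20)&(p[:,0]>596)]
    print(r,p[320,1].round(),"roti",ro[:,0].max().round(1) if len(ro) else None,"tin",ti[:,0].min().round(1),ti[:,0].max().round(1),"turn",tu[:,0].min().round(1) if len(tu) else None)
```

```text
30 -52.0 roti 497.4 tin 503.5 592.6 turn 598.8
60 -60.0 roti 497.8 tin 502.5 592.7 turn 598.7
90 -68.0 roti 497.2 tin 504.1 592.7 turn 598.5
120 -76.0 roti 497.2 tin 504.1 592.8 turn 598.4
150 -84.0 roti 497.0 tin 503.4 593.5 turn 599.1
```

Centred within about 1 mm, with clearances near 6 mm on both sides. Pushing on to the batten, with a slow, force-stopped end.

Run:
```python
from rig import bot
from h import *
L=lambda y,z=0:[548.2+.0125*(y+25),y,z]
print(bot.servo_line(L(68),speed=60,until_force=10))
s=bot.read_state();print(s["clock"],s["ee_pos"],s["ft_force"].round(1))
print(bot.servo_line(L(95),speed=15,until_force=6))
s=bot.read_state();print(s["clock"],s["ee_pos"],s["ft_force"].round(1))
c=bot.read_camera("wrist");cv2.imwrite("pics/w9.png",c["image"])
c=bot.read_camera("scene");cv2.imwrite("pics/s9.png",cv2.resize(c["image"][160:360,200:440],None,fx=3,fy=3))
```

```text
False
29.4083 [5.49363560e+02 6.79575734e+01 2.08223750e-03] [-0.9 -1.9 -0.2]
True
30.4583 [ 5.49528148e+02  8.26934013e+01 -1.92415024e-01] [ 0.6 -1.9  1.7]
```

View pics/s9.png

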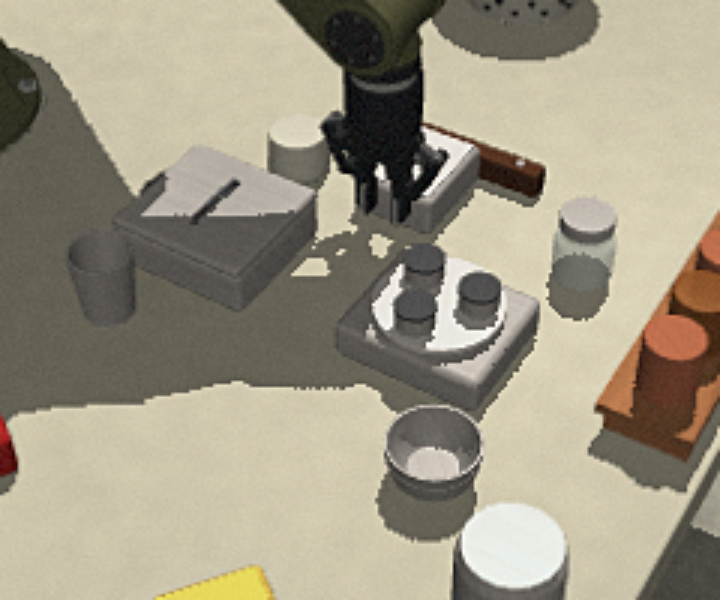

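Contact came at y=82.7, as predicted (83). I'll press once more gently to seat it, then withdraw and check.

Run:
```python
from rig import bot
from h import *
L=lambda y,z=0:[548.2+.0125*(y+25),y,z]
print(bot.servo_line(L(88),speed=8,until_force=12))
s=bot.read_state();print(s["clock"],s["ee_pos"],s["ft_force"].round(1))
bot.servo_line(L(50),speed=80);bot.servo_line(L(50,110),speed=150)
bot.move_to(L(-20,300),ori(-.013))
bot.servo_line([548,120,250],speed=250) if False else None
s=bot.read_state();c=bot.read_camera("wrist");P=cloud(c,s);cv2.imwrite("pics/w10.png",c["image"]);print(s["clock"])
f=lambda lab,m,a,sg:print(lab,"val %.1f slope %.4f at %.0f res %.2f n %d"%(*edge(P,m,a,sg),m.sum()))
m=box(P,480,620,70,190,35,49)
for l,a,g in(("tin+x",0,1),("tin-x",0,-1),("tin+y",1,1),("tin-y",1,-1)): f(l,m,a,g)
try: m=box(P,430,660,196,240,15,34);f("bat-y",m,1,-1)
except Exception as e:print(e)
```

```text
True
30.8833 [549.04777262  82.63255472  -0.7569941 ] [-0.3 -1.5  0.8]
33.15
tin+x val 596.1 slope 0.0229 at 137 res 0.35 n 7276
tin-x val 505.4 slope 0.0027 at 136 res 0.30 n 7276
tin+y val 175.8 slope -0.0138 at 552 res 0.16 n 7276
tin-y val 94.0 slope -0.0114 at 551 res 0.05 n 7276
index -1 is out of bounds for axis 0 with size 0
```

View pics/w10.png

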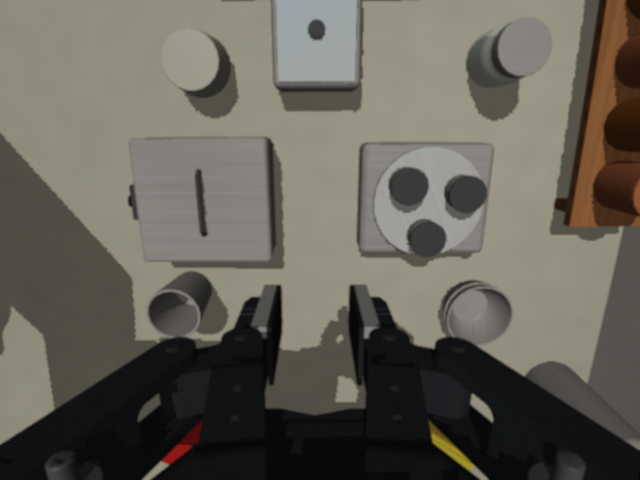

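Run:
```python
from rig import bot
from h import *
bot.move_to([549,190,240],ori(-.013));bot.dwell(.2)
s=bot.read_state();c=bot.read_camera("wrist");P=cloud(c,s);cv2.imwrite("pics/w11.png",c["image"]);print(s["clock"])
for x in(510,525,550,575,590):
    m=box(P,x-3,x+3,150,240,-20,60);Q=P[m];
    print(x,"tin/top end",Q[Q[:,2]>40][:,1].max().round(1),"batten start",Q[(Q[:,2]<34)&(Q[:,2]>20)&(Q[:,1]>195)][:,1].min().round(1),"lowest z in 195-210",Q[(Q[:,1]>195)&(Q[:,1]<212)][:,2].min().round(1))
c=bot.read_camera("top");cv2.imwrite("pics/t11.png",c["image"])
```

```text
34.275
510 tin/top end 204.4 batten start 203.0 lowest z in 195-210 17.1
525 tin/top end 204.3 batten start 204.6 lowest z in 195-210 27.0
550 tin/top end 203.8 batten start 204.3 lowest z in 195-210 25.2
575 tin/top end 203.5 batten start 204.1 lowest z in 195-210 25.1
590 tin/top end 203.3 batten start 202.9 lowest z in 195-210 25.6
```

View pics/w11.png

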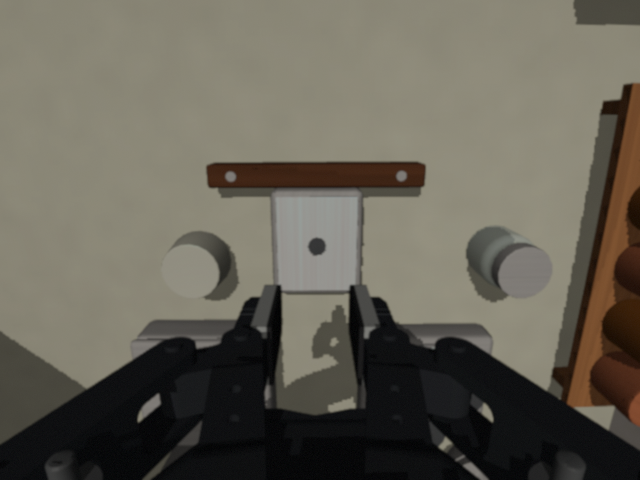

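View pics/t11.png

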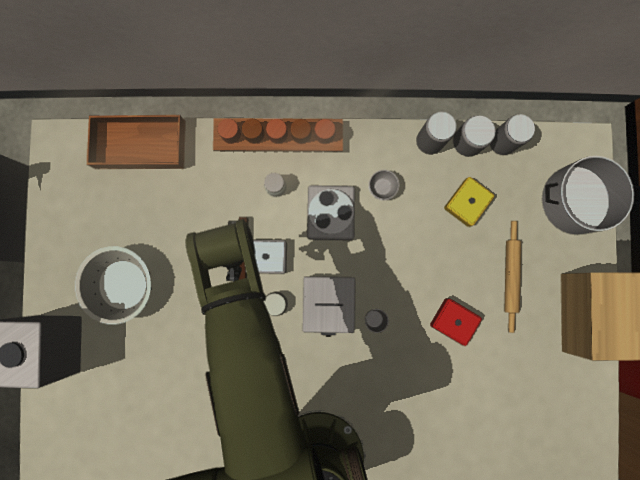

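The wrist view shows the tin's leading edge touching the batten across its width, along row 188 between columns 275 and 360. In the top view everything else is where it was, and the hand is clear.

```bash
python3 -c "
from rig import bot
print(bot.read_state()['ft_force']);bot.finish_job()"
```

```text
[-0.49072907 -0.68633998 -0.21071875]
the job is handed in; nothing more can be done
```

The steel tin went through the gap and is flush against the batten, and I handed the job in after about 34 s of robot time. I squared and centred it with two fingertip pushes on its far side. Then I pushed its trailing end through the gap, pressed it gently onto the batten, backed off and lifted away.

**Last checks:**
- **Flush:** The tin's leading end measures y = 203.3–204.4 along its width and the batten face 202.9–204.6, which agrees within measuring error. The end and the batten are parallel.
- **In the gap:** Partway through, the tin had about 6 mm clear on each side, with no sign of touching either wall.
- **Everything else:** By eye, everything else stands in the last top view where it did in the first. The turntable disc has not visibly turned.

**What disagreed:** The fingertips were not 19 mm ahead of the reported tool point. At the openings I used, the wrist camera showed them about 23–26 mm behind it, and the scene camera agreed. My first side push therefore passed about 10 mm above the tin without moving it or showing any force on the sensor. I used the measured tip height for every push after that.

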